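# Emergency-stop test on a lab shaker

### The job

Test the shaker's emergency stop: press the red mushroom button in until it latches and take the hand off it, so that it is seen to stay in; then push its grip bar round clockwise (seen from above) until it springs back out. With the stop out again, press the blue reset button fully in and let it go, finishing with all the controls back at rest. Use light pushes with the fingertips, without squeezing the mushroom, and leave the green start button and the rack, bottle and jar alone.

Things in the scene. Friction and masses are not known exactly. Their poses are not given: they have to be found in the camera images.
- stop_box: yellow stop station bolted to the bench, 90 x 90 x 60 mm high; origin at the centre of its underside on the bench. The mushroom stands on its vertical centre line. At twist 0 the grip bar lies along the box's y axis.
- stop_top (a point): centre of the top of the grip bar on the red mushroom: 116 mm above the bench while the button is out, 107 mm while latched. The mushroom cap is 60 mm across and its flat top lies 22 mm below this point; the bar (10 mm thick, 60 mm long, 22 mm high, white line along its top) stands upright on the cap across its centre. Site axes turn with the bar: y along the bar, z up.
- stop (a joint): how far the mushroom is pressed in, m: 0 out, 0.009 fully in (end stop). About 5 N, up to 10 N if done briskly, starts it moving in; past 0.007 it snaps in by itself and stays latched at 0.009 when let go. A twist brings it back past 0.007, and it then springs out to 0 by itself.
- stop_twist (a joint): twist of the mushroom and bar, rad, 0 to 0.8 (end stop), growing clockwise seen from above (the bar's +y end moves towards the box's +x). While latched, turning it takes about 0.1 N m (5 N sideways on the bar 21 mm from the axis) and lifts it; at about 0.4 it is freed and springs out, at the latest when the finger leaves the bar. Let go, a spring turns it back to 0. It can be turned by pushing sideways with a fingertip on one face of the bar near its end.
- panel: grey restart panel bolted to the bench, 80 x 130 x 50 mm high; origin at the centre of its underside. The blue button stands 32 mm from its centre on its +y side, the green one 32 mm on its -y side.
- reset_top (a point): centre of the top of the blue reset button, 30 mm across, standing 22 mm above the panel's top face (72 mm above the bench) in a black collar 46 mm across and 12 mm high
- reset (a joint): how far the blue reset button is pressed, m: 0 out, 0.006 fully in; sprung, 6 N presses it fully in
- start_top (a point): centre of the top of the green start button, same size as the blue one; not to be pressed
- start (a joint): how far the green start button is pressed, m: 0 out, 0.006 fully in
- bottle_mid (a point): centre (60 mm up) of the loose amber bottle with an orange cap, 58 mm across, 120 mm tall
- jar_mid (a point): centre (37 mm up) of the loose clear jar with a yellow cap, 54 mm across, 75 mm tall
- rack_mid (a point): centre (22 mm up) of the loose orange tube rack, 110 (its x) x 50 x 45 mm, tube caps stand 12 mm above it
Not all that is in view belongs to the job. There is more than one size of the part that bears rack_mid; the job needs the smallest.

How it is judged:
On the way, in this order (a step that is already met when the one before it is completed fails the run):
1. the mushroom is latched in with nothing touching it (value of joint stop above 0.0075 m and contact force between each of the fingers, the arm and anything else below 0.1 N), for 0.1 s.
2. the mushroom has been released and stands fully out (value of joint stop below 0.002 m), for 0.1 s.
3. the blue reset button is pressed fully in (value of joint reset above 0.0045 m), for 0.05 s.
At the end, for the whole second after the job is handed in: After a latch seen hands-off (over 7.5 mm in), a release and a full press of blue (over 4.5 mm): mushroom out within 2 mm and turned back within 0.1 rad, both buttons out within 1.5 mm, bottle, jar and rack upright within 20 mm of their places (value of joint stop below 0.002 m and value of joint stop_twist below 0.1 rad and value of joint each of reset, start below 0.0015 m and distance of each of bottle_mid, jar_mid, rack_mid from where it was at the start of the episode below 0.02 m and angle between each of bottle_mid, jar_mid, rack_mid's own z axis and vertical below 0.2 rad); the robot touches nothing.
It fails at once if the blue reset button is pressed while the stop is in (value of joint reset above 0.003 m and value of joint stop above 0.004 m).
It fails at once if the green start button is pressed (value of joint start above 0.003 m).
It fails at once if the mushroom or its box is squeezed or struck with more than 38 N (contact force between the fingers and stop_box above 38 N).
It fails at once if the bottle, jar or rack is lifted, carried, pushed away or tipped (distance of any of bottle_mid, jar_mid, rack_mid from where it was at the start of the episode above 0.02 m or angle between any of bottle_mid, jar_mid, rack_mid's own z axis and vertical above 0.3 rad).
It also fails if it takes over 48 s, if anything falls off the work surface, if the arm or the gripper's body presses on something with over 40 N, if the wrist force passes 120 N, or if a joint passes its speed limit or range.

### The arm

A 6-joint arm with a two-finger parallel gripper is mounted at the origin on the work surface. World frame = base frame: x ahead of the robot, y to its left, z up, the work surface at z = 0. Lengths are in m, angles in rad, forces in N, time in s.
With the tool pointing down it reaches from about 0.3 to 0.875 m from the base axis. Payload 6.4 kg.
Tool frame: the origin (TCP) lies on the centre line of the jaws, within the pads' length; the fingertips stand 25 mm ahead of it and the grasp point (between the pads) lies 6 mm ahead of it; z points along the fingers, y is the line along which they close (so a half turn about z gives the same grasp; the last joint's range is limited). The gripper opens to 85 mm and grips with 20 to 120 N. Pads are 22 mm wide; open, the fingers measure 114 mm over their backs; the gripper's body (76 mm by 85 mm) begins 54 mm behind the grasp point. The pads swing forward as they close: fully open they stand 13 mm farther back than shut.
Start: joints at [-1.51, 0.181, 1.607, -0, 1.354, -0.206], TCP at [0.152, -0.555, 0.256] pointing down, gripper open.
Joint ranges: [-2.99, 2.99], [-0.89, 2.07], [0.3, 2.58], [-1.14, 4.28], [0, 2.63], [-3.12, 3.12]. Speed limits (rad/s): [2.57, 2.57, 3.01, 3.14, 3.14, 3.14].

### API

Orientations are given as a unit quaternion [w, x, y, z].
In Python, from bench import get_obs, camera, hand_in, spot_in gives the robot as it stands.
- The arm moves only by the shell command python3 -m jog 'ROWS'. ROWS is JSON, one flat list of numbers, 7 for each row, row after row: the shift along the tool's x, y, z in m, then the turn, a rotation vector about the tool's x, y, z in rad, then the closure, from 0 (fully open) to 1 (shut). A call has 1 to 20 rows; each row is the pose to reach, as a shift and turn from the pose commanded when the call began, along the tool's axes at that moment; what a row does not reach only later rows make up. A row lasts 1/8 s, in which the tool goes at most 62.5 mm and 10.7 degrees, less where a joint would pass 70% of its speed; a pose out of reach is approached as far as the arm can. A call with a gripper value outside its range is refused whole. The fingers move at their own pace and stop on an object; the grip force is fixed at half the most. Time passes only in rows, so rows that repeat a pose let the fingers close. It gives the time, the measured TCP pose, the force, the opening and the grip force at its end, in the units of the state.
- get_obs(): the state, without advancing time (a new reading comes with each control period).
- camera(name): name is "scene" or "side" or "wrist"; returns a dict with "frame" (420x560x3 uint8, red, green, blue), "mtx" (3x3 intrinsics, pixels), "extrinsics" (4x4, takes a point from camera to world coordinates). Camera axes: x right, y up, looking along -z (the intrinsics and any distortion apply to the point x, -y, -z); pixel columns grow to the right and rows downward; lengths in m; the calibration is good to about 2 mm. A picture is of the moment at which its call begins. There is no depth.
- hand_in(): hands the job in; it is judged then, once.
Trained networks look in a picture, given as the dict that the camera call returned (one of the last four; its "shot" number tells which), for a name from the list of things; names that differ only in an ending like _2 or _b are one class to them, and where a whole thing is asked for, a point or a joint stands for the part that bears it (a point fixed in the world has none). Each returns a list of dicts, best first, with "confidence" (0 to 1); they miss things now and then, are a little off and sometimes report something else, mostly with a low value. They report only what shows in the picture. A call takes as long as a camera call. They do not tell look-alikes from the thing itself.
- spot_in(picture, name): "xyz" ([x, y, z] in m, in world coordinates, good to about 4 mm: the middle of the surface that is visible of it).
The state is a dict: "time_s": time; "q": joint angles; "dq": joint speeds; "joint_efforts": joint torques, N m; "eef_pos": TCP position; "eef_rot": TCP orientation; "wrist_force": force on the tool from outside, world axes, zero at the start; "torque": the same for the moment, N m; "opening": opening from 0.0 (shut) to 1.0 (fully open); "grasp_force": force on a finger pad.
Only numpy, scipy, OpenCV 4.12 (cv2) and the standard library are available. Lean on these libraries where they do the work, as an engineer would, in place of code of your own. Each camera call takes 0.05 s, during which the arm holds its last target. There are 200 camera calls.

## Working session

There is one attempt and no reset: what is moved stays moved. The work goes in short steps, Python scripts to look and compute and a shell command to move; the robot and the scene stay as the last step left them, time stands still between calls to the robot, and variables do not carry over. Pictures are saved under pics/ and viewed, at most 10 in all, crops included, and the job is handed in when it is done.

```bash
mkdir -p pics; ls
python3 - <<'E'
from bench import *
import cv2,numpy as np
for n in("scene","side"):
    p=camera(n);cv2.imwrite(f"pics/{n}0.png",p["frame"][:,:,::-1])
    M=np.linalg.inv(p["extrinsics"])
    for t in("stop_top","reset_top","start_top","stop_box","panel","bottle_mid","jar_mid","rack_mid"):
        for d in spot_in(p,t)[:3]:
            c=M@np.append(d["xyz"],1);c=c[:3]*[1,-1,-1];u=p["mtx"]@c;u=u/u[2]
            print(n,t,np.round(d["xyz"],3),round(d["confidence"],2),u[:2].round())
o=get_obs();print(o)
E
```

```text
pics
scene stop_top [0.525 0.206 0.098] 0.61 [339. 172.]
scene stop_top [ 0.766 -0.214  0.072] 0.58 [230. 343.]
scene reset_top [ 0.542 -0.164  0.072] 0.52 [193. 249.]
scene start_top [ 0.54  -0.233  0.073] 0.45 [157. 262.]
scene stop_box [0.541 0.196 0.058] 0.75 [339. 192.]
scene panel [ 0.561 -0.204  0.052] 0.85 [178. 271.]
scene bottle_mid [ 0.767 -0.213  0.078] 0.97 [231. 341.]
scene jar_mid [0.743 0.177 0.049] 0.7 [399. 247.]
scene jar_mid [0.528 0.211 0.095] 0.41 [342. 173.]
scene rack_mid [ 0.555 -0.025  0.047] 0.84 [260. 235.]
scene rack_mid [0.734 0.023 0.062] 0.82 [336. 272.]
scene rack_mid [0.39  0.049 0.053] 0.67 [247. 183.]
side stop_top [0.514 0.229 0.097] 0.64 [279. 313.]
side reset_top [ 0.537 -0.161  0.068] 0.7 [299. 161.]
side start_top [ 0.538 -0.226  0.066] 0.5 [302. 143.]
side stop_box [0.519 0.24  0.06 ] 0.82 [275. 332.]
side stop_box [0.538 0.007 0.046] 0.56 [286. 225.]
side panel [ 0.531 -0.153  0.049] 0.98 [301. 170.]
side bottle_mid [ 0.75  -0.184  0.065] 0.96 [203. 145.]
side jar_mid [0.729 0.206 0.058] 0.9 [149. 295.]
side rack_mid [0.536 0.011 0.048] 0.89 [287. 226.]
side rack_mid [0.698 0.057 0.061] 0.72 [195. 228.]
side rack_mid [0.371 0.087 0.056] 0.71 [376. 266.]
{'time_s': 0.9, 'q': array([-1.51031474e+00,  1.80768260e-01,  1.60698638e+00,  8.62805389e-07,
        1.35379889e+00, -2.06271790e-01]), 'dq': array([-0.00153953,  0.00145587, -0.00020067, -0.00021666, -0.00117419,
        0.00047021]), 'joint_efforts': array([-3.74187066e-04, -4.44830596e+01, -3.51683557e+01, -2.94304909e-04,
        5.86312544e-04, -2.58210626e-06]), 'eef_pos': array([ 0.15160478, -0.55467762,  0.25631291]), 'eef_rot': array([ 1.95406690e-05,  9.91118520e-01,  1.32981501e-01, -1.00453824e-06]), 'wrist_force': array([ 0.62779936, -0.00771291, -0.0168994 ]), 'torque': array([-0.01376208,  0.04320013,  0.00651228]), 'grasp_force': 0.0, 'opening': 1.003230537776864}
```

View pics/scene0.png

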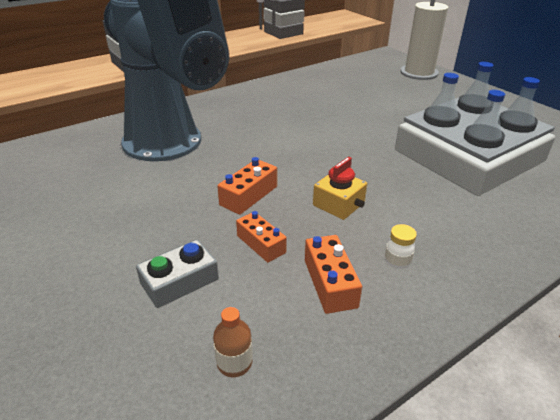

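View pics/side0.png

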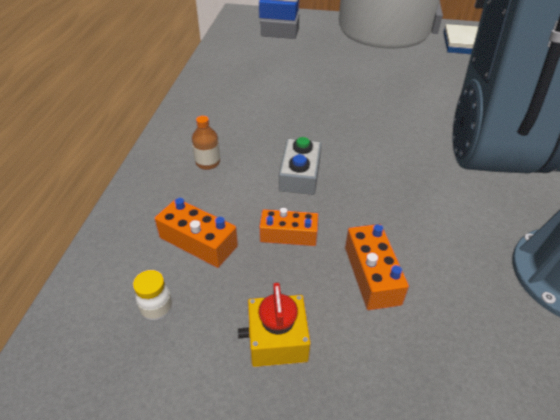

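Scene view: stop with mushroom at (342,172), panel with blue (191,250) and green (158,266), bottle (233,343), jar (402,245). There are three orange racks: (248,184), (262,236) and (332,272). The small one at (262,236) is rack_mid, and I'll keep clear of all three. Side view: mushroom at (278,310), blue at (299,161). Next I'll enlarge the crops to get exact pixels.

Run:
```python
import cv2,numpy as np
a=cv2.imread("pics/scene0.png");b=cv2.imread("pics/side0.png")
c=lambda im,x,y:cv2.resize(im[y:y+75,x:x+100],(400,300),interpolation=cv2.INTER_CUBIC)
cv2.imwrite("pics/c1.png",np.vstack([np.hstack([c(a,290,145),c(b,230,280)]),np.hstack([c(a,130,230),c(b,250,130)])]))
from bench import *
p=camera("scene");print(p.keys(),p["mtx"])
```

```text
dict_keys(['frame', 'mtx', 'extrinsics', 'shot']) [[468.19816023   0.         282.12954377]
 [  0.         468.19816023 212.8165586 ]
 [  0.           0.           1.        ]]
```

View pics/c1.png

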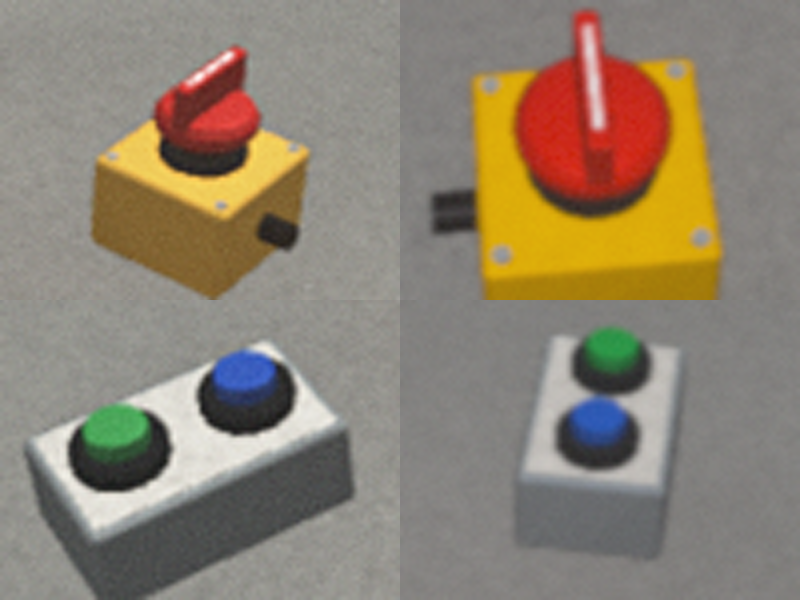

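The crops show the white bar line in scene from (337,166) to (350,158) and in side from (277,287) to (279.5,312). Blue top is at scene (191,247) and side (300,159); green top at scene (159.5,261) and side (303,141).

```bash
cat > h.py <<'E'
import numpy as np,cv2
from bench import *
def onz(p,uv,z):
    d=np.linalg.solve(p["mtx"],[*uv,1])*[1,-1,-1];R=p["extrinsics"];d=R[:3,:3]@d;o=R[:3,3]
    return o+d*(z-o[2])/d[2]
E
python3 - <<'E'
from h import *
P={n:camera(n) for n in("scene","side")}
for n,z,a,b in(("bar1",.116,(336.75,166),(279.5,312)),("bar2",.116,(350,157.7),(277,286.7)),("blue",.072,(191,247),(300,158.7)),("green",.072,(159.5,261),(303,140.7)),
 ("boxtopcorner/screw",.06,(345,196.5),(255,343.5))):
    print(n,onz(P["scene"],a,z).round(4),onz(P["side"],b,z).round(4))
E
```

```text
bar1 [0.525  0.1968 0.116 ] [0.5128 0.2401 0.116 ]
bar2 [0.5149 0.2443 0.116 ] [0.5234 0.1979 0.116 ]
blue [ 0.5368 -0.1646  0.072 ] [ 0.5343 -0.1628  0.072 ]
green [ 0.5388 -0.2281  0.072 ] [ 0.5359 -0.2265  0.072 ]
boxtopcorner/screw [0.5652 0.192  0.06  ] [0.5451 0.2636 0.06  ]
```

```bash
python3 -m jog '[0.05,-0.06,0,0,0,0,1, 0.1,-0.12,0,0,0,0,1, 0.14,-0.16,0,0,0,0,1, 0.18,-0.205,0,0,0,0,1, 0.22,-0.25,0,0,0,0,1, 0.26,-0.295,0,0,0,0,1, 0.3,-0.34,0,0,0,0,1, 0.34,-0.385,0.01,0,0,0,1, 0.38,-0.43,0.02,0,0,0,1, 0.42,-0.475,0.03,0,0,0,1, 0.46,-0.52,0.04,0,0,0,1, 0.49,-0.565,0.05,0,0,0,1, 0.52,-0.61,0.05,0,0,0,1, 0.54,-0.635,0.05,0,0,0,1, 0.558,-0.651,0.05,0,0,0,1, 0.558,-0.651,0.05,0,0,0,1, 0.558,-0.651,0.05,0,0,0,1, 0.558,-0.651,0.05,0,0,0,1]'
python3 - <<'E'
from h import *
o=get_obs();print(o["time_s"],o["eef_pos"],o["eef_rot"],o["opening"])
p=camera("wrist");cv2.imwrite("pics/w1.png",p["frame"][:,:,::-1])
for d in spot_in(p,"stop_top"):print(d)
print(p["extrinsics"])
E
```

```text
time_s: 3.3
eef_pos: [0.5179, 0.2196, 0.2063]
eef_rot: [0.0, 0.991, 0.133, -0.0]
wrist_force: [0.9, -0.1, 0.2]
opening: -0.003
grasp_force: 0.0
3.3 [0.51794568 0.2195689  0.20629678] [ 9.20204347e-05  9.91178632e-01  1.32532617e-01 -1.24859253e-04] -0.002868309338180952
{'xyz': [0.5274, 0.2181, 0.0961], 'confidence': 0.89}
[[ 2.63543282e-01  9.25288612e-01  2.72737827e-01  5.87922734e-01]
 [-9.64647566e-01  2.52758485e-01  7.46205182e-02  2.37878491e-01]
 [ 1.08715938e-04 -2.82761617e-01  9.59190208e-01  3.24154707e-01]
 [ 0.00000000e+00  0.00000000e+00  0.00000000e+00  1.00000000e+00]]
```

View pics/w1.png

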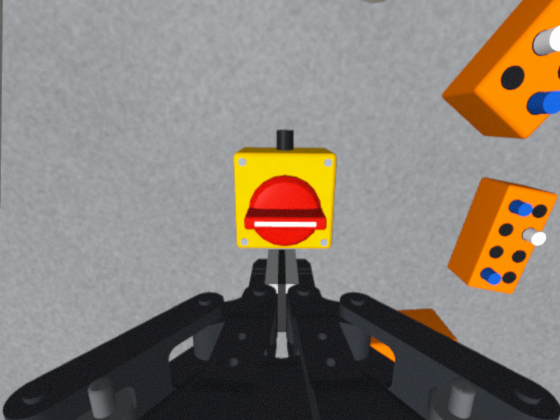

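Wrist view: bar lies horizontal with its white line from (254,225) to (316,224), so the tool is aligned with it. The closed fingertips show at (282,252), about 28 px wide.

Run:
```python
from h import *
p=camera("wrist");o=get_obs();t=o["eef_pos"];ex=np.array([.9646,.2636,0]);ey=np.array([.2636,-.9646,0])
for n,uv,z in(("barL",(254,225),.116),("barR",(316,224),.116),("tipL",(268,252),.181),("tipR",(296,252),.181),("wideL",(252,262),.185),("wideR",(312,262),.185)):
    w=onz(p,uv,z);print(n,w.round(4),((w-t)@ex).round(4),((w-t)@ey).round(4))
```

```text
barL [0.5126 0.2379 0.116 ] -0.0006 -0.0189
barR [0.5252 0.1948 0.116 ] 0.0002 0.0259
tipL [0.5239 0.2275 0.181 ] 0.0075 -0.0059
tipR [0.5276 0.2137 0.181 ] 0.0075 0.0084
wideL [0.5183 0.2342 0.185 ] 0.0039 -0.0139
wideR [0.5262 0.2051 0.185 ] 0.0039 0.0163
```

```bash
python3 -m jog '[0,0.002,0.02,0,0,0,1, 0,0.002,0.045,0,0,0,1, 0,0.002,0.06,0,0,0,1, 0,0.002,0.063,0,0,0,1, 0,0.002,0.065,0,0,0,1, 0,0.002,0.067,0,0,0,1, 0,0.002,0.069,0,0,0,1, 0,0.002,0.07,0,0,0,1, 0,0.002,0.07,0,0,0,1]'
```

```text
time_s: 4.58
eef_pos: [0.5192, 0.2186, 0.1365]
eef_rot: [-0.0, 0.991, 0.133, 0.001]
wrist_force: [1.4, -0.1, 1.9]
opening: -0.001
grasp_force: 1.0
```

```bash
python3 -m jog '[0,0,0.001,0,0,0,1, 0,0,0.002,0,0,0,1, 0,0,0.002,0,0,0,1]'; python3 -m jog '[0,0,0.001,0,0,0,1, 0,0,0.002,0,0,0,1, 0,0,0.002,0,0,0,1]'
```

```text
time_s: 4.95
eef_pos: [0.5181, 0.2184, 0.1336]
eef_rot: [0.0, 0.991, 0.133, -0.001]
wrist_force: [0.4, 0.3, 0.7]
opening: 0.002
grasp_force: 0.0
time_s: 5.32
eef_pos: [0.5187, 0.2185, 0.1322]
eef_rot: [-0.0, 0.991, 0.133, -0.0]
wrist_force: [-0.7, -0.1, -0.7]
opening: 0.001
grasp_force: 0.0
```

Run:
```python
from h import *
p=camera("side");cv2.imwrite("pics/s2.png",cv2.resize(p["frame"][235:355,200:360,::-1],(640,480),interpolation=cv2.INTER_CUBIC))
```

```text
(no output)
```

View pics/s2.png

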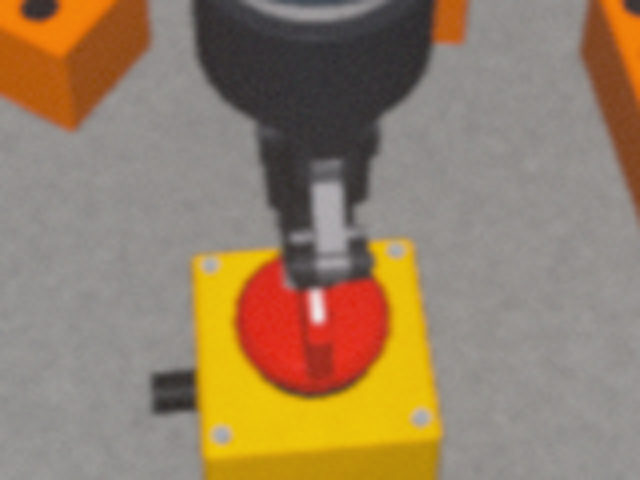

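The black collar under the cap has almost vanished (crop (315,390)), so the mushroom is latched. Next: hands off, then move to the left end's robot side.

```bash
python3 -m jog '[0,0,-0.01,0,0,0,1, 0,0,-0.03,0,0,0,1, 0,0,-0.03,0,0,0,1, 0,0,-0.03,0,0,0,1, 0,0,-0.03,0,0,0,1, -0.014,-0.015,-0.03,0,0,0,1, -0.028,-0.029,-0.03,0,0,0,1, -0.028,-0.029,-0.03,0,0,0,1, -0.028,-0.029,-0.01,0,0,0,1, -0.028,-0.029,0.003,0,0,0,1, -0.028,-0.029,0.007,0,0,0,1, -0.028,-0.029,0.007,0,0,0,1]'
python3 - <<'E'
from h import *
v=[]
for n,c in(("scene",(300,120)),("side",(230,255))):
    p=camera(n);v.append(cv2.resize(p["frame"][c[1]:c[1]+90,c[0]:c[0]+100,::-1],(400,360),interpolation=cv2.INTER_CUBIC))
cv2.imwrite("pics/s3.png",np.hstack(v))
E
```

```text
time_s: 6.88
eef_pos: [0.4841, 0.239, 0.1251]
eef_rot: [0.0, 0.991, 0.133, -0.0]
wrist_force: [-0.7, 0.3, 1.3]
opening: 0.001
grasp_force: 0.0
```

View pics/s3.png

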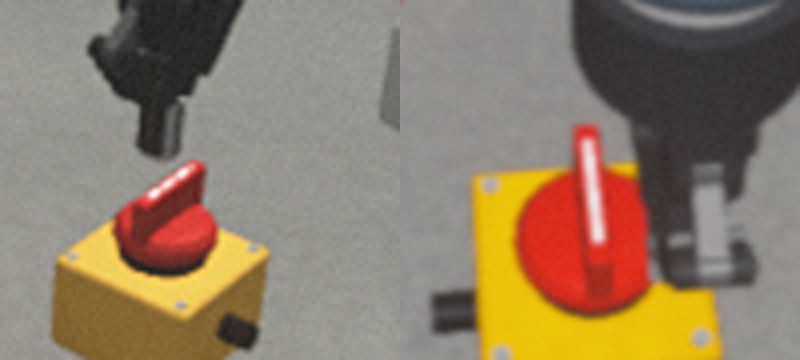

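Mushroom stays latched with the hand off; the fingertip is beside the near (+y) end of the bar on its robot side (crop (700,275)). Pushing now.

```bash
python3 -m jog '[0.004,0,0,0,0,0,1, 0.008,0,0,0,0,0,1, 0.011,0,0,0,0,0,1, 0.013,0,0,0,0,0,1, 0.015,0,0,0,0,0,1, 0.017,0,0,0,0,0,1]'; python3 -m jog '[0.002,0,0,0,0,0,1, 0.003,0,0,0,0,0,1, 0.003,0,0,0,0,0,1]';python3 -m jog '[0.001,0,0,0,0,0,1, 0.002,0,0,0,0,0,1, 0.002,0,0,0,0,0,1]'
python3 - <<'E'
from h import *
v=[]
for n,c in(("scene",(300,120)),("side",(230,255))):
    p=camera(n);v.append(cv2.resize(p["frame"][c[1]:c[1]+90,c[0]:c[0]+100,::-1],(400,360),interpolation=cv2.INTER_CUBIC))
cv2.imwrite("pics/s4.png",np.hstack(v))
E
```

```text
time_s: 7.72
eef_pos: [0.4996, 0.2436, 0.1251]
eef_rot: [-0.0, 0.991, 0.133, -0.001]
wrist_force: [-7.1, 0.2, 4.0]
opening: 0.001
grasp_force: 3.4
time_s: 8.1
eef_pos: [0.5014, 0.2444, 0.125]
eef_rot: [0.0, 0.991, 0.133, -0.002]
wrist_force: [-10.0, -1.8, 6.2]
opening: -0.003
grasp_force: 4.8
time_s: 8.48
eef_pos: [0.5022, 0.2449, 0.1248]
eef_rot: [0.0, 0.991, 0.133, -0.004]
wrist_force: [-13.3, -1.5, 9.4]
opening: -0.004
grasp_force: 6.9
```

View pics/s4.png

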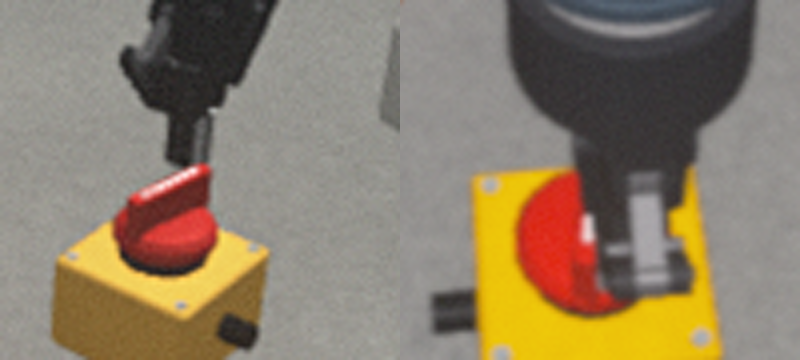

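```bash
python3 -m jog '[0.001,0,-0.001,0,0,0,1, 0.002,0,-0.002,0,0,0,1, 0.002,0,-0.002,0,0,0,1]'; python3 -m jog '[0.001,0,-0.001,0,0,0,1, 0.002,0,-0.002,0,0,0,1, 0.002,0,-0.002,0,0,0,1]'
```

```text
time_s: 8.95
eef_pos: [0.5069, 0.2453, 0.1272]
eef_rot: [0.0, 0.991, 0.133, -0.0]
wrist_force: [-3.0, 0.8, 1.8]
opening: -0.0
grasp_force: 1.7
time_s: 9.32
eef_pos: [0.5096, 0.2461, 0.1295]
eef_rot: [-0.0, 0.991, 0.133, 0.0]
wrist_force: [-1.5, 0.7, 0.9]
opening: 0.001
grasp_force: 1.0
```

Force dropped from 13 N to about 1.5 N, so it appears freed. Backing off and checking.

```bash
python3 -m jog '[-0.01,0,0,0,0,0,1, -0.025,0,0,0,0,0,1, -0.025,0,0,0,0,0,1, -0.025,0,-0.02,0,0,0,1, -0.025,0,-0.06,0,0,0,1, -0.025,0,-0.06,0,0,0,1]'
python3 - <<'E'
from h import *
v=[]
for n,c in(("scene",(300,120)),("side",(230,255))):
    p=camera(n);v.append(cv2.resize(p["frame"][c[1]:c[1]+90,c[0]:c[0]+100,::-1],(400,360),interpolation=cv2.INTER_CUBIC))
cv2.imwrite("pics/s5.png",np.hstack(v))
E
```

```text
time_s: 10.07
eef_pos: [0.4879, 0.24, 0.1931]
eef_rot: [-0.0, 0.991, 0.133, 0.004]
wrist_force: [0.3, 0.0, 0.0]
opening: 0.004
grasp_force: 0.0
```

View pics/s5.png

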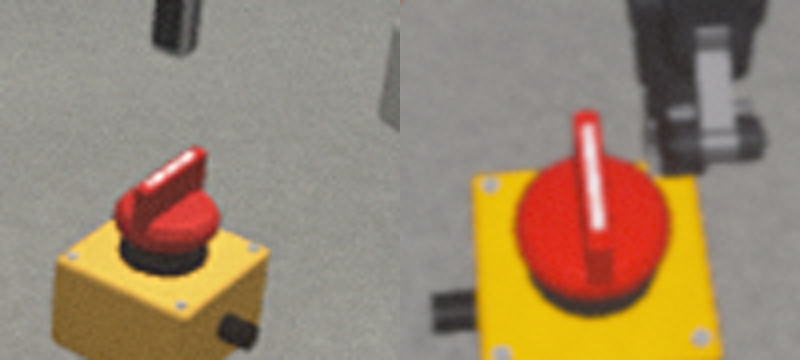

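Mushroom stands fully out and the bar is back at twist 0. On to blue.

```bash
python3 -m jog '[-0.005,0.035,0,0,0,0,1, -0.012,0.08,0,0,0,0,1, -0.019,0.125,0,0,0,0,1, -0.026,0.17,0,0,0,0,1, -0.033,0.215,0,0,0,0,1, -0.04,0.26,0,0,0,0,1, -0.047,0.305,0,0,0,0,1, -0.053,0.35,0,0,0,0,1, -0.058,0.385,0,0,0,0,1, -0.061,0.402,0,0,0,0,1, -0.061,0.402,0.02,0,0,0,1, -0.061,0.402,0.04,0,0,0,1, -0.061,0.402,0.04,0,0,0,1, -0.061,0.402,0.04,0,0,0,1]'
python3 - <<'E'
from h import *
p=camera("wrist");cv2.imwrite("pics/w6.png",p["frame"][:,:,::-1])
for t in("reset_top","start_top"):
  for d in spot_in(p,t):print(t,d)
E
```

```text
time_s: 11.92
eef_pos: [0.5324, -0.1641, 0.1496]
eef_rot: [-0.0, 0.991, 0.133, 0.0]
wrist_force: [0.7, 0.8, 0.7]
opening: 0.004
grasp_force: 0.0
reset_top {'xyz': [0.5361, -0.1623, 0.074], 'confidence': 0.9}
start_top {'xyz': [0.5425, -0.2291, 0.0755], 'confidence': 0.71}
```

View pics/w6.png

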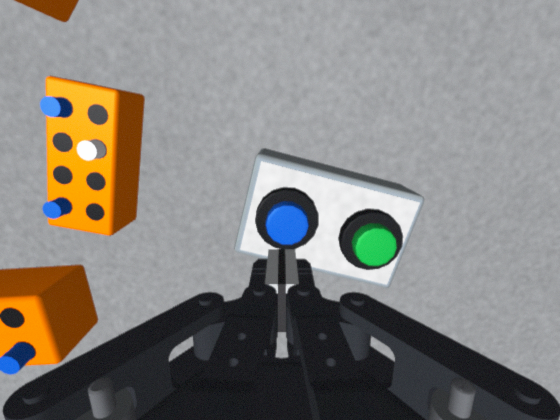

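Wrist view: blue at (287,223) right ahead of the tips, green (375,243) well clear. Pressing straight down.

```bash
python3 -m jog '[0.003,0,0.02,0,0,0,1, 0.003,0,0.04,0,0,0,1, 0.003,0,0.05,0,0,0,1, 0.003,0,0.054,0,0,0,1, 0.003,0,0.056,0,0,0,1, 0.003,0,0.058,0,0,0,1, 0.003,0,0.059,0,0,0,1, 0.003,0,0.059,0,0,0,1]'
```

```text
time_s: 13.08
eef_pos: [0.5354, -0.1638, 0.0911]
eef_rot: [0.0, 0.991, 0.133, 0.0]
wrist_force: [-3.4, 1.9, 6.7]
opening: -0.004
grasp_force: 3.2
```

```bash
python3 -m jog '[0,0,0.001,0,0,0,1, 0,0,0.0015,0,0,0,1, 0,0,0.0015,0,0,0,1, 0,0,0.0015,0,0,0,1]'
```

```text
time_s: 13.58
eef_pos: [0.5354, -0.1638, 0.0909]
eef_rot: [0.0, 0.991, 0.133, 0.0]
wrist_force: [-8.0, 3.7, 17.1]
opening: 0.001
grasp_force: 8.6
```

End stop reached (17 N, no further travel), so the button is fully in. Releasing.

```bash
python3 -m jog '[0,0,-0.005,0,0,0,1, 0,0,-0.02,0,0,0,1, 0,0,-0.05,0,0,0,1, 0,0,-0.09,0,0,0,1, 0,0,-0.09,0,0,0,1, 0,0,-0.09,0,0,0,1, 0,0,-0.09,0,0,0,1]'
python3 - <<'E'
from h import *
v=[]
p=camera("side")
f=p["frame"][:,:,::-1]
for c in((230,255),(250,120)): v.append(cv2.resize(f[c[1]:c[1]+90,c[0]:c[0]+100],(400,360),interpolation=cv2.INTER_CUBIC))
cv2.imwrite("pics/s7.png",np.hstack(v))
E
```

```text
time_s: 14.45
eef_pos: [0.5344, -0.1634, 0.1776]
eef_rot: [-0.001, 0.991, 0.133, -0.001]
wrist_force: [-0.4, -0.2, -0.2]
opening: 0.002
grasp_force: 0.0
```

View pics/s7.png

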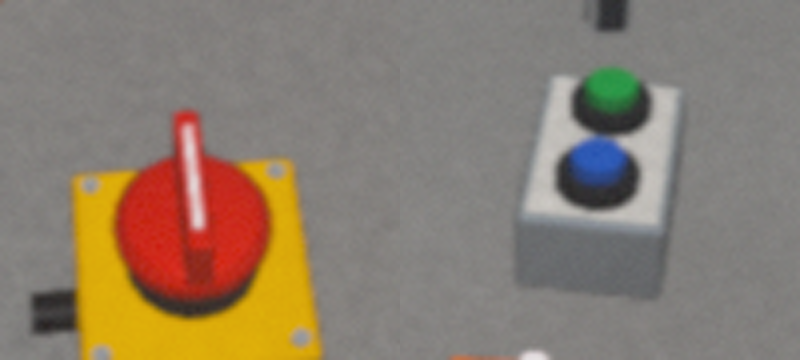

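The mushroom is out and untwisted, and both buttons are out.

```bash
python3 -c "
from bench import *
print(hand_in())"
```

```text
the job is handed in; nothing more can be done
None
```

The job is handed in, with no verdict returned: the mushroom latched and stayed in hands-off, sprang back out after the clockwise twist, blue was pressed to its end stop and let go, and the last picture shows the mushroom and both buttons at rest.

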